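Close the shaker's clamp bar on two bottles

TASK

Two bottles stand loose on the laboratory shaker's platform. Before moving anything else, turn the clamp bar's eccentric lever towards the shaker's front until the cam is fully released; then gently push the clamp bar to the rear by its push plate until both bottles are snug between it and the fixed rear bar, and turn the lever back home to lock it. Only push with the fingers: keep them off the bottles, leave the bottles standing, lift nothing, and do not disturb the other things on the bench.

Things in the scene. Friction and masses are not known exactly. Their poses are not given: they have to be found in the camera images.
- shaker: White laboratory shaker fixed on the bench; black platform 320 x 330 mm, flat top 105 mm above the bench. Origin on the bench under the platform's centre; x points from its front (robot's side) to its rear, y to its left, z up; offsets below are in this frame, heights above the bench. Rubber mat under the bottles: top at 108 mm. Control panel: reaches to x = -200 mm, below 85 mm high.
- clamp (a joint): Travel of the sliding clamp bar along the shaker's +x, m: 0 = fully back (to the front), stop 0.078; both bottles are snug at 0.065. Friction about 2 N when the cam is released; held against about 40 N when locked. A T: push plate in front, flat tongue (30 mm wide, 119 mm high) in low guides (to 122 mm high), padded cross bar (y -95 to 95 mm, 129 to 155 mm high).
- push_face (a point): Middle of the front face of the clamp bar's upright aluminium push plate (38 mm wide in y, 8 mm thick, 108 to 156 mm high; this point 140 mm). At x = -175 mm + clamp travel, y = 0. It is pushed along the shaker's +x.
- clamp_pad (a point): Middle of the rubber face of the moving cross bar, the face that meets the bottles, 142 mm high, at x = -16 mm + clamp travel.
- rear_pad (a point): Middle of the rubber face of the fixed rear bar (y -105 to 105 mm, 129 to 155 mm high), at x = 105 mm. Axes as the shaker's.
- cam (a joint): Angle of the cam plate and lever about the vertical, rad, growing anticlockwise from above: 0 = home stop, cam high, locked; low point (released) from 1.1 on; 1.66 = end stop. At 0 the lever points left and slightly rearward (80 degrees anticlockwise from shaker +x), at 1.66 to the front (175 degrees). Stays where left; turning takes about 0.25 Nm, up to 0.5 Nm within 0.5 rad of home.
- cam_axis (a point): Point on the lever's vertical pivot axis, left of the tongue at x = -58 mm, y = 70 mm, 130 mm high (height of the lever arm).
- lever_knob (a point): Middle of the upright grey cylindrical knob (18 mm diameter, 124 to 152 mm high; this point 138 mm) at the lever's end, 80 mm from the pivot axis. The straight lever arm between pivot and knob is 12 mm wide, 124 to 134 mm high; its hub has a radius of 8 mm, up to 139 mm high.
- bottle_l_mid (a point): Amber glass bottle with blue cap, 56 mm in diameter, 105 mm tall, about 0.2 kg, loose on the mat, left of the middle, up to 15 mm short of the rear bar; point on its axis 50 mm above its foot.
- bottle_r_mid (a point): A second such bottle, right of the middle.
- beaker: Empty glass beaker on the bench, 70 mm in diameter, 90 mm tall, origin under its foot; leave it alone.
- boss_head: Aluminium boss head (rod clamp) with two wing screws, about 60 x 60 x 30 mm, lying on the bench, origin on its underside; leave it alone.
- spare_bottle: Third amber bottle, with a paper label, standing on the bench beside the shaker, 56 mm in diameter, 105 mm tall, origin under its foot; leave it alone.

How it is judged:
By the outcome, as a careful person would: the job done as asked, in the order asked, and still so for the second after the job is handed in, with the robot touching nothing.
It also fails if it takes over 67 s, if anything falls off the work surface, if the arm or the gripper's body presses on something with over 40 N, if the wrist force passes 120 N, or if a joint passes its speed limit or range.

ROBOT

A 7-joint arm with a two-finger parallel gripper is mounted at the origin on the work surface. World frame = base frame: x ahead of the robot, y to its left, z up, the work surface at z = 0. Lengths are in m, angles in rad, forces in N, time in s.
With the tool pointing down it reaches from about 0.425 to 1.025 m from the base axis. Payload 9.4 kg.
Tool frame: the origin (TCP) lies midway between the tips of the shut fingers; the grasp point (between the pads) lies 19 mm behind it (ctrl.hold_point_z is the distance from the TCP to the grasp point, in m); z points along the fingers, y is the direction in which the jaws open and shut (so a half turn about z gives the same grasp; the last joint's range is limited). The gripper opens to 85 mm and grips with 20 to 120 N. Pads are 22 mm wide; open, the fingers measure 114 mm over their backs; the gripper's body (76 mm by 85 mm) begins 54 mm behind the grasp point. The pads swing forward as they close: fully open they stand 13 mm farther back than shut.
Start: joints at [1.194, 0.599, -0.003, 1.599, 0.002, 0.943, -0.08], TCP at [0.214, -0.693, 0.2] pointing down, gripper open.
Joint ranges: [-2.57, 2.57], [-0.35, 1.97], [-1.29, 1.29], [0.11, 2.56], [-1.05, 4.19], [0.11, 1.86], [-2.63, 2.63]. Speed limits (rad/s): [2.22, 2.22, 3.01, 3.01, 3.14, 3.14, 3.14].

INTERFACE

Orientations are given as [roll, pitch, yaw] about the fixed x, y, z axes, in that order (R = Rz(yaw) Ry(pitch) Rx(roll)).
In Python, from rig import ctrl gives the robot as it stands.
- The arm moves only by the shell command python3 -m handwheel 'ROWS' [FORCE]. ROWS is JSON, a list of rows, each a list of 7 numbers: the shift along the tool's x, y, z in mm, then the turn, a rotation vector about the tool's x, y, z in rad, then the closure, from -1 (fully open) to 1 (shut). In form: [[tx, ty, tz, ax, ay, az, fingers], ...]. A call has 1 to 8 rows; each row is the pose to reach, as a shift and turn from the pose commanded when the call began, along the tool's axes at that moment; what a row does not reach only later rows make up. A row lasts 1/8 s, in which the tool goes at most 62.5 mm and 10.7 degrees, less where a joint would pass 70% of its speed; a pose out of reach is approached as far as the arm can. A call with a gripper value outside its range is refused whole. The fingers move at their own pace and stop on an object; FORCE is the grip in N (left out, the last holds). Time passes only in rows, so rows that repeat a pose let the fingers close. It gives the time, the measured TCP pose, the force and the opening at its end, in the units of the state.
- ctrl.sense(): the state, without advancing time (a new reading comes with each control period).
- ctrl.snapshot(name): name is "side" or "top"; returns a dict with "frame" (480x640x3 uint8, blue, green, red), "range_z" (480x640 float32, m along the optical axis (not along the pixel's ray), 0 where there is no reading), "vfov" (degrees; the focal length in pixels is half the picture's height over the tangent of half this angle, whatever the lens; pixels are square), "cx", "cy" (the principal point, pixels), "k1" (the pictures are not rectified: a ray, as slopes to the right and down, at radius r is drawn at 1 + k1 r^2 times it, then the intrinsics apply), "camera_from_world" (4x4, takes a point from world to camera coordinates). Camera axes: x right, y up, looking along -z (the intrinsics and any distortion apply to the point x, -y, -z); pixel columns grow to the right and rows downward; lengths in m; the calibration is good to about 2 mm. A picture is of the moment at which its call begins.
- ctrl.job_done(): hands the job in, once; it reports no verdict.
The state is a dict: "t": time; "qpos": joint angles; "qd": joint speeds; "effort": joint torques, N m; "position": TCP position; "eef_rot": TCP orientation; "ft_force": force on the tool from outside, world axes, zero at the start; "ft_torque": the same for the moment, N m; "gripper_width": finger opening in m.
Only numpy, scipy, OpenCV 4.12 (cv2) and the standard library are available. Lean on these libraries where they do the work, as an engineer would, in place of code of your own. Each camera call takes 0.05 s, during which the arm holds its last target. There are 200 camera calls.

## Working session

There is one attempt and no reset: what is moved stays moved. The work goes in short steps, Python scripts to look and compute and a shell command to move; the robot and the scene stay as the last step left them, time stands still between calls to the robot, and variables do not carry over. Pictures are saved under pics/ and viewed, about 8 in all and at most 12, crops included, and the job is handed in when it is done.

```bash
ls; mkdir -p pics; cat > h.py <<'E'
import numpy as np, cv2
from rig import ctrl
def snap(n,fn=None):
    s=ctrl.snapshot(n)
    if fn: cv2.imwrite('pics/'+fn,s['frame'])
    return s
def KD(s):
    f=240/np.tan(np.radians(s['vfov'])/2)
    return np.array([[f,0,s['cx']],[0,f,s['cy']],[0,0,1]]),np.array([s['k1'],0,0,0.])
def ray(s,px):
    K,D=KD(s); u=cv2.undistortPoints(np.array(px,float).reshape(-1,1,2),K,D).reshape(-1,2)
    d=np.c_[u[:,0],-u[:,1],-np.ones(len(u))]
    M=np.array(s['camera_from_world']); R=M[:3,:3]
    return -R.T@M[:3,3], d@R   # origin, dirs (unit depth)
def plane(s,px,z):
    o,d=ray(s,px); return o+d*((z-o[2])/d[:,2])[:,None]
def cloud(s):
    v,u=np.mgrid[:480,:640]; o,d=ray(s,np.c_[u.ravel(),v.ravel()])
    return (o+d*s['range_z'].reshape(-1,1)).reshape(480,640,3)
def proj(s,P):
    M=np.array(s['camera_from_world']); c=np.atleast_2d(P)@M[:3,:3].T+M[:3,3]
    K,D=KD(s); return cv2.projectPoints(c*[1,-1,-1],np.zeros(3),np.zeros(3),K,D)[0].reshape(-1,2)
E
python3 - <<'E'
from h import *
for n in('top','side'):
    s=snap(n,n+'1.png'); print(n,s['vfov'],s['k1'],ray(s,[[320,240]]))
print(ctrl.sense())
E
```

```text
pics
top 53.29726005276198 -0.034899336154410515 (array([ 0.57256167, -0.02832606,  0.89589106]), array([[ 0.0835523 ,  0.00198024, -0.99651879]]))
side 54.68066016120839 -0.061341108749686256 (array([ 0.48484054, -0.63792985,  0.58809499]), array([[ 0.17796847,  0.76940307, -0.61350302]]))
{'t': 0.1, 'qpos': array([ 1.19432574,  0.6000698 , -0.00254806,  1.60003364,  0.00177269,
        0.94287588, -0.07981677]), 'qd': array([-0.00161176, -0.00293522, -0.00013032, -0.00151899, -0.00133168,
       -0.00135887,  0.00017487]), 'effort': array([ 6.12286851e-03, -7.77988458e+01,  1.57028608e+00, -2.58626336e+01,
        1.26517669e-02,  5.49406817e-03,  1.01029286e-05]), 'position': array([ 0.21395635, -0.69224052,  0.19919122]), 'eef_rot': array([-3.14021220e+00,  1.04622278e-04,  2.99800170e-01]), 'ft_force': array([-0.54698933,  0.71234317,  0.63955621]), 'ft_torque': array([-0.01531408, -0.00610457,  0.0310619 ]), 'gripper_width': 0.08540446343929672}
```

View pics/top1.png

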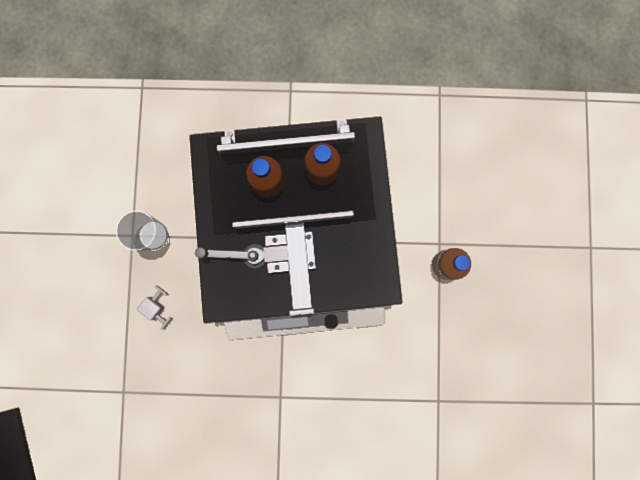

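View pics/side1.png

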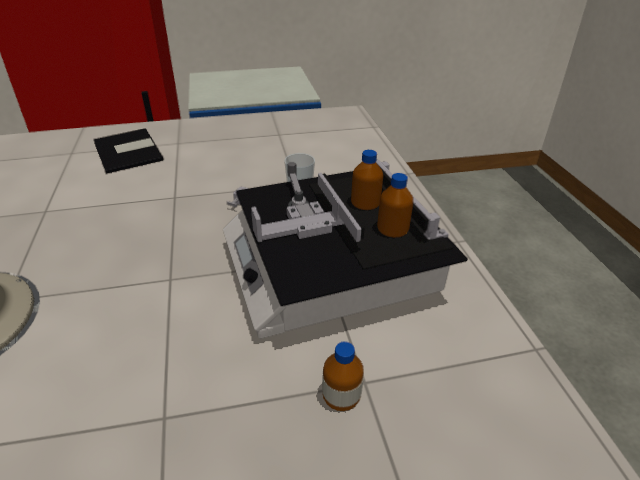

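Top view: the platform corners are near (190,135), (381,117), (402,304) and (204,323). The knob is at (201,253), the hub at (255,256) and the push plate at (301,312). The bottles' caps are at (261,167) and (322,153). The beaker is at (140,232) and the boss head at (155,307), both left of the shaker. The side view agrees.

```bash
python3 - <<'E'
from h import *
s=snap('top')
im=s['frame'].astype(int); C=cloud(s)
# platform: z 0.095..0.112
m=((C[...,2]>0.098)&(C[...,2]<0.112)).astype(np.uint8)
m[:, :]=cv2.morphologyEx(m,cv2.MORPH_OPEN,np.ones((3,3)))
n,l,st,_=cv2.connectedComponentsWithStats(m); k=1+st[1:,4].argmax()
c=max(cv2.findContours((l==k).astype(np.uint8),0,2)[0],key=cv2.contourArea)
P=plane(s,cv2.convexHull(c).reshape(-1,2),0.105)[:,:2]
r=cv2.minAreaRect((P*1000).astype(np.float32)); print('rect',r)
P2=plane(s,[[190,135],[381,117],[402,304],[204,323]],.105)[:,:2]; print('manual',P2.round(3),P2.mean(0).round(4))
e=P2[1]-P2[0];e2=P2[2]-P2[3];e=-(e+e2);f=P2[0]-P2[3]+P2[1]-P2[2]
print('yaw from y edge',np.arctan2(-e[0],e[1]),'x edge',np.arctan2(f[1],f[0]))
print('knob top',plane(s,[[201,253]],.152),'hub',plane(s,[[255,256]],.139),'plate top front',plane(s,[[302,313]],.156))
b=((im[...,0]>150)&(im[...,1]<110)&(im[...,2]<90)).astype(np.uint8)
n,l,st,ce=cv2.connectedComponentsWithStats(b)
for i in range(1,n):
    if st[i,4]>40: print('cap',ce[i],plane(s,[ce[i]],.213 if ce[i][0]<400 else .105))
for nm,px,z in(('beaker',[[137,232]],.09),('boss',[[155,307]],.03)): print(nm,plane(s,px,z))
print('platform z',np.median(C[290:300,220:270,2]), 'knob z',C[253,201],'plate',C[312,301])
E
```

```text
rect ((675.726806640625, 17.62237548828125), (319.68585205078125, 329.8142395019531), 6.997350215911865)
manual [[ 0.812  0.199]
 [ 0.852 -0.125]
 [ 0.537 -0.164]
 [ 0.498  0.16 ]] [0.6746 0.0172]
yaw from y edge 0.12080706549418185 x edge 0.1225882359427712
knob top [[0.60989005 0.15818087 0.152     ]] hub [[0.60799085 0.07546519 0.139     ]] plate top front [[ 0.52164158 -0.0021114   0.156     ]]
cap [321.49541284 150.01834862] [[ 0.76157789 -0.02581678  0.213     ]]
cap [259.2        165.55428571] [[0.73621286 0.06419553 0.213     ]]
cap [464.31730769 262.88461538] [[ 0.60682801 -0.26705302  0.105     ]]
beaker [[0.64588656 0.28478326 0.09      ]]
boss [[0.51651376 0.26754651 0.03      ]]
platform z 0.10553221717465461 knob z [0.60981021 0.15778197 0.15359101] plate [ 0.52319148 -0.00057466  0.15703256]
```

```bash
cat >> h.py <<'E'
from scipy.spatial.transform import Rotation as Ro
O=np.array([.6755,.0175]); YAW=.122
def W(x,y,z):  # shaker mm -> world
    c,s=np.cos(YAW),np.sin(YAW); return np.array([O[0]+(c*x-s*y)/1e3,O[1]+(s*x+c*y)/1e3,z/1e3])
def S(p):
    c,s=np.cos(YAW),np.sin(YAW); d=(np.array(p)[:2]-O)*1e3; return np.array([c*d[0]+s*d[1],-s*d[0]+c*d[1]])
def rows(*T):  # targets (world xyz, yaw or None)
    q=ctrl.sense(); R=Ro.from_euler('xyz',q['eef_rot'])
    for p,yaw in T:
        d=R.inv().apply(np.array(p)-q['position'])*1e3
        a=(R.inv()*Ro.from_euler('xyz',[np.pi,0,yaw])).as_rotvec()
        print(d.round(1),a.round(3))
E
python3 - <<'E'
from h import *
print('knob',S([.6099,.158]),'hub',S([.608,.0755]),'plate',S([.5216,-.0021]),'L',S([.7362,.0642]),'R',S([.7616,-.0258]))
rows(([.214,-.692,.28],.777),([.64,.187,.28],.777))
E
```

```text
knob [-48.0138995  147.43905675] hub [-59.93982789  65.78348601] plate [-155.14136872   -0.72505948] L [65.93210778 38.96584612] R [ 80.19053278 -53.45632285]
[  0.1  -0.4 -80.7] [-0.001 -0.    -0.477]
[ 666.7 -714.3  -79.9] [-0.001 -0.    -0.477]
```

```bash
python3 -m handwheel '[[0,0,-60,0,0,0,1],[40,-43,-80,0,0,-0.1,1],[667,-714,-80,0,0,-0.477,1],[667,-714,-80,0,0,-0.477,1],[667,-714,-80,0,0,-0.477,1],[667,-714,-80,0,0,-0.477,1],[667,-714,-80,0,0,-0.477,1],[667,-714,-80,0,0,-0.477,1]]'; python3 -c "
from h import *
rows(([.64,.187,.28],.777))"
```

```text
t: 1.15
position: [0.4038, -0.3005, 0.2801]
eef_rot: [3.141, 0.0, 0.777]
ft_force: [0.3, 0.1, -0.1]
gripper_width: 0.0
[ 510.2 -182.2   -0. ] [ 0.  0. -0.]
```

```bash
python3 -m handwheel '[[480,-172,0,0,0,0,1],[480,-172,0,0,0,0,1],[480,-172,0,0,0,0,1],[480,-172,0,0,0,0,1],[480,-172,0,0,0,0,1],[480,-172,0,0,0,0,1],[480,-172,0,0,0,0,1],[480,-172,0,0,0,0,1]]'; python3 -m handwheel '[[0,0,0,0,0,0,1],[0,0,0,0,0,0,1],[0,0,0,0,0,0,1]]'; python3 -c "
from h import *
rows(([.64,.187,.28],.777),([.64,.187,.139],.777))"
```

```text
t: 2.15
position: [0.6214, 0.1495, 0.2798]
eef_rot: [3.141, 0.0, 0.776]
ft_force: [0.6, -0.7, 0.1]
gripper_width: 0.0
t: 2.52
position: [0.6205, 0.146, 0.2799]
eef_rot: [3.141, 0.001, 0.775]
ft_force: [0.5, -0.7, -0.5]
gripper_width: 0.0
[ 42.6 -15.6  -0.1] [ 0.001  0.001 -0.002]
[ 42.7 -15.7 140.9] [ 0.001  0.001 -0.002]
```

```bash
python3 -m handwheel '[[43,-16,0,0,0,0,1],[43,-16,40,0,0,0,1],[43,-16,80,0,0,0,1],[43,-16,120,0,0,0,1],[43,-16,141,0,0,0,1],[43,-16,141,0,0,0,1],[43,-16,141,0,0,0,1]]'; python3 -c "
from h import *
q=ctrl.sense();print(S(q['position']))
a=snap('top')['frame'][80:340,100:440]; b=snap('side')['frame'][120:380,200:540]
cv2.imwrite('pics/a2.png',np.vstack([cv2.resize(a,(680,520))[:300],cv2.resize(b,(680,520))[:300]]))
"
```

```text
t: 3.4
position: [0.6409, 0.1888, 0.1402]
eef_rot: [3.141, -0.001, 0.776]
ft_force: [1.0, -0.6, 0.5]
gripper_width: 0.0
[-13.49827737 174.2532958 ]
```

View pics/a2.png

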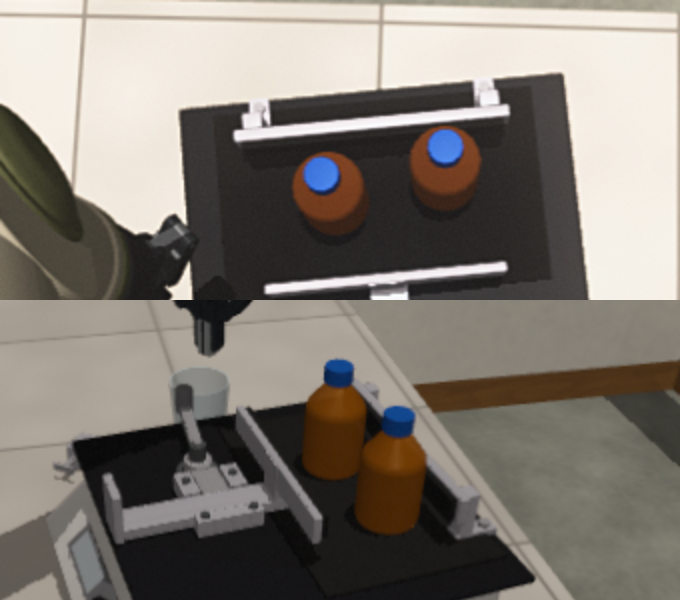

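The fingers hang behind and to the left of the knob and touch nothing (crop: tip at (208,352), knob at (183,395)). I'll check the tip against the projection.

```bash
python3 -c "
from h import *
s=snap('side');q=ctrl.sense()
print(proj(s,[q['position'],W(-48,147.5,152),W(-175+20,0,156)]).round(1), 'seen tip 304,146; knob 291.5,166')
o=W(-58,70,0);kk=[]
for th in (0,.2,.5,.8,1.1,1.4,1.6):
    a=np.radians(80)+th; k=W(-58+80*np.cos(a),70+80*np.sin(a),139); u=np.array([np.cos(.777),np.sin(.777),0])
    kk.append((k+u*.018,.777))
rows(*kk)
"
```

```text
[[304.4 159.6]
 [291.7 163.2]
 [255.  211.9]] seen tip 304,146; knob 291.5,166
[-22.2   2.    1.4] [ 0.001 -0.002 -0.001]
[-34.1  -8.7   1.3] [ 0.001 -0.002 -0.001]
[-55.3 -19.7   1.3] [ 0.001 -0.002 -0.001]
[-78.8 -23.9   1.2] [ 0.001 -0.002 -0.001]
[-102.6  -21.1    1.2] [ 0.001 -0.002 -0.001]
[-124.4  -11.3    1.2] [ 0.001 -0.002 -0.001]
[-136.9   -1.3    1.1] [ 0.001 -0.002 -0.001]
```

```bash
python3 -c "
from h import *
s=snap('side');C=cloud(s)
print(C[130:172:3,302].round(3), C[130:172:3,307].round(3))
cv2.imwrite('pics/a3.png',cv2.resize(s['frame'][90:230,240:380],(700,700),interpolation=2))
"
```

```text
[[ 0.636  0.185  0.207]
 [ 0.635  0.18   0.203]
 [ 0.635  0.181  0.197]
 [ 0.635  0.181  0.19 ]
 [ 0.635  0.182  0.184]
 [ 0.635  0.181  0.177]
 [ 0.697  0.523 -0.003]
 [ 0.694  0.503 -0.002]
 [ 0.659  0.315  0.087]
 [ 0.659  0.316  0.079]
 [ 0.659  0.315  0.072]
 [ 0.659  0.317  0.063]
 [ 0.659  0.318  0.054]
 [ 0.648  0.256  0.081]] [[ 0.644  0.178  0.21 ]
 [ 0.644  0.178  0.204]
 [ 0.644  0.176  0.198]
 [ 0.644  0.177  0.191]
 [ 0.644  0.176  0.186]
 [ 0.644  0.177  0.178]
 [ 0.711  0.518 -0.002]
 [ 0.707  0.502 -0.003]
 [ 0.67   0.312  0.088]
 [ 0.67   0.31   0.081]
 [ 0.671  0.314  0.072]
 [ 0.669  0.306  0.068]
 [ 0.659  0.255  0.089]
 [ 0.659  0.256  0.08 ]]
```

View pics/a3.png

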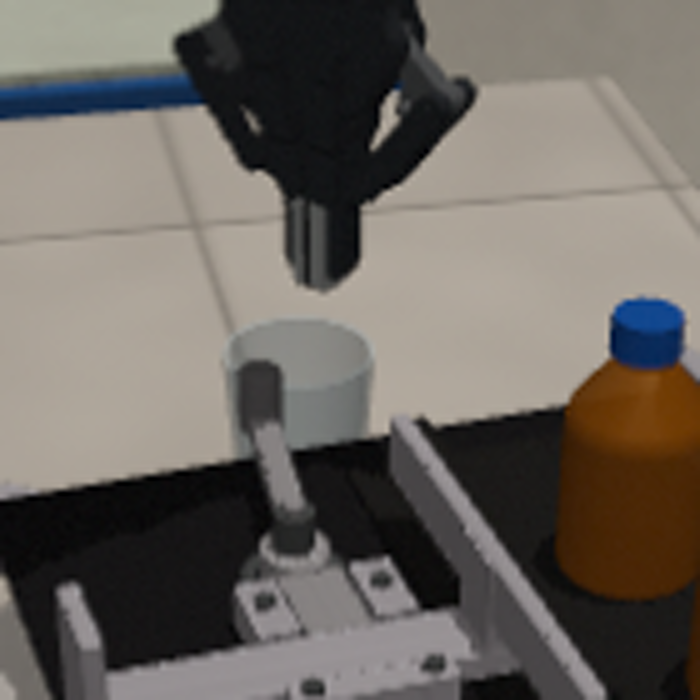

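The picture shows the shut fingers' tips at about z = 0.172. The state says 0.140. That is a 30 mm disagreement, so I'll descend 25 mm (safe under either reading) and measure again.

```bash
python3 -m handwheel '[[0,0,10,0,0,0,1],[0,0,20,0,0,0,1],[0,0,25,0,0,0,1],[0,0,25,0,0,0,1],[0,0,25,0,0,0,1]]'; cat >> h.py <<'E'
def tip():
    s=snap('side');C=cloud(s);q=ctrl.sense();p=q['position']
    m=(np.hypot(C[...,0]-p[0],C[...,1]-p[1])<.03)&(C[...,2]>.1)&(s['frame'].max(2)<140)
    z=C[m]; zz=np.percentile(z[:,2],2); lo=z[z[:,2]<zz+.02]
    print('cam low z',zz.round(3),'pts',lo.mean(0).round(3),'state',p.round(4),'shaker',S(p).round(1))
E
python3 -c "
from h import *
tip()"
```

```text
t: 4.22
position: [0.6403, 0.1895, 0.114]
eef_rot: [-3.142, -0.0, 0.777]
ft_force: [0.7, -0.3, 0.8]
gripper_width: -0.0002
cam low z 0.103 pts [0.644 0.17  0.103] state [0.6403 0.1895 0.1142] shaker [-14. 175.]
```

```bash
python3 -c "
from h import *
s=snap('side');C=cloud(s);p=proj(s,[[.6403,.1895,.114],[.6403,.1895,.144]]);print(p)
for c in (302,306):print(c,np.c_[np.arange(138,182,2),C[138:182:2,c]].round(3).tolist())
"
```

```text
[[304.15885288 171.02815644]
 [304.05232554 158.01744356]]
302 [[138.0, 0.634, 0.178, 0.194], [140.0, 0.634, 0.176, 0.191], [142.0, 0.635, 0.18, 0.184], [144.0, 0.635, 0.181, 0.18], [146.0, 0.635, 0.181, 0.176], [148.0, 0.635, 0.18, 0.172], [150.0, 0.635, 0.182, 0.166], [152.0, 0.635, 0.182, 0.162], [154.0, 0.634, 0.179, 0.159], [156.0, 0.634, 0.179, 0.154], [158.0, 0.634, 0.18, 0.15], [160.0, 0.659, 0.317, 0.071], [162.0, 0.659, 0.315, 0.067], [164.0, 0.659, 0.317, 0.061], [166.0, 0.659, 0.315, 0.056], [168.0, 0.647, 0.253, 0.086], [170.0, 0.648, 0.256, 0.079], [172.0, 0.647, 0.254, 0.075], [174.0, 0.647, 0.25, 0.073], [176.0, 0.648, 0.257, 0.063], [178.0, 0.648, 0.257, 0.058], [180.0, 0.632, 0.17, 0.105]]
306 [[138.0, 0.641, 0.17, 0.197], [140.0, 0.641, 0.171, 0.192], [142.0, 0.642, 0.175, 0.186], [144.0, 0.642, 0.177, 0.181], [146.0, 0.642, 0.178, 0.176], [148.0, 0.642, 0.177, 0.172], [150.0, 0.642, 0.179, 0.167], [152.0, 0.642, 0.176, 0.164], [154.0, 0.642, 0.18, 0.158], [156.0, 0.642, 0.177, 0.155], [158.0, 0.643, 0.183, 0.147], [160.0, 0.667, 0.308, 0.075], [162.0, 0.668, 0.311, 0.068], [164.0, 0.668, 0.311, 0.062], [166.0, 0.657, 0.257, 0.088], [168.0, 0.657, 0.256, 0.083], [170.0, 0.657, 0.257, 0.078], [172.0, 0.658, 0.259, 0.071], [174.0, 0.657, 0.256, 0.068], [176.0, 0.657, 0.255, 0.064], [178.0, 0.657, 0.257, 0.057], [180.0, 0.64, 0.171, 0.104]]
```

State 0.114 goes with a seen tip height of about 0.147. So the real tip sits about 32 mm above the reported TCP, while x and y agree. I'll use tip z = state z + 0.032 from here on. Next I lower the tip to 0.138, above the lever arm and overlapping the knob, and start turning.

```bash
python3 -m handwheel '[[0,0,8,0,0,0,1],[-10,1,8,0,0,0,1],[-16,2,8,0,0,0,1],[-22,1,8,0,0,0,1],[-28,-4,8,0,0,0,1],[-34,-9,8,0,0,0,1],[-40,-12,8,0,0,0,1],[-46,-15,8,0,0,0,1]]'; python3 -c "
from h import *
s=snap('side');C=cloud(s);q=ctrl.sense();print(S(q['position']),q['ft_force'].round(1))
cv2.imwrite('pics/a4.png',cv2.resize(s['frame'][90:230,240:380],(600,600),interpolation=2))
"
```

```text
t: 5.32
position: [0.5984, 0.1712, 0.1067]
eef_rot: [-3.141, -0.007, 0.778]
ft_force: [4.4, 9.5, -2.8]
gripper_width: -0.0001
[-58.94372921 161.93115809] [ 2.4  7.8 -3.4]
```

View pics/a4.png

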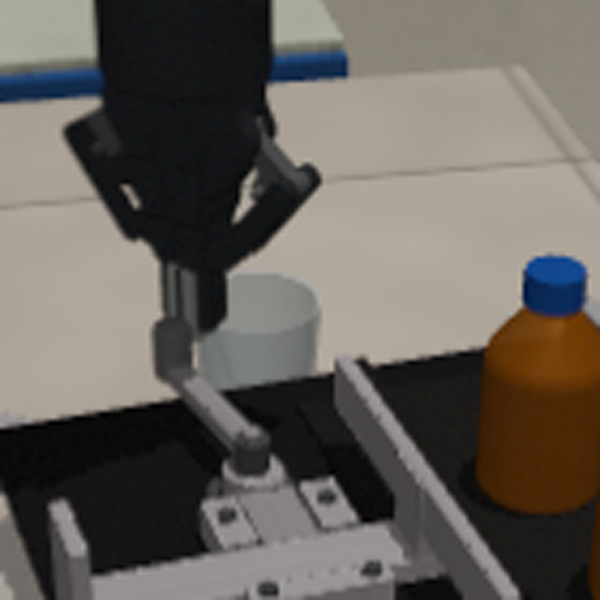

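The lever is turning with the knob (crop (173,345)) in front of the finger tips (200,325). Now the rest of the arc.

```bash
cat >> h.py <<'E'
def arc(ths,off,z,yaw=.777):
    for th in ths:
        a=np.radians(80)+th; k=W(-58+80*np.cos(a),70+80*np.sin(a),z); u=np.array([np.cos(yaw),np.sin(yaw),0])
        rows((k+u*off/1e3,yaw))
E
python3 -c "
from h import *
arc([.4,.5,.6,.7,.8,.9,1,1.1,1.2,1.3,1.4,1.5,1.6],18,106)
"
```

```text
[-3.9  0.7  0.6] [-0.001 -0.006  0.002]
[-11.4  -2.2   0.6] [-0.001 -0.006  0.002]
[-19.   -4.5   0.5] [-0.001 -0.006  0.002]
[-26.9  -5.9   0.5] [-0.001 -0.006  0.002]
[-34.9  -6.5   0.5] [-0.001 -0.006  0.002]
[-42.9  -6.4   0.4] [-0.001 -0.006  0.002]
[-50.8  -5.4   0.4] [-0.001 -0.006  0.002]
[-58.6  -3.7   0.3] [-0.001 -0.006  0.002]
[-66.2  -1.2   0.3] [-0.001 -0.006  0.002]
[-73.5   2.    0.2] [-0.001 -0.006  0.002]
[-80.5   6.    0.2] [-0.001 -0.006  0.002]
[-87.   10.7   0.1] [-0.001 -0.006  0.002]
[-93.   15.9   0.1] [-0.001 -0.006  0.002]
```

```bash
python3 -m handwheel '[[-6,0,0,0,0,0,1],[-13,-3,0,0,0,0,1],[-20,-5,0,0,0,0,1],[-27,-6,0,0,0,0,1],[-35,-6,0,0,0,0,1],[-43,-6,0,0,0,0,1],[-51,-5,0,0,0,0,1],[-58,-4,0,0,0,0,1]]'; python3 -c "
from h import *
arc([1.2,1.3,1.4,1.5,1.6],18,106)
"
```

```text
t: 6.38
position: [0.5525, 0.1294, 0.106]
eef_rot: [3.141, -0.0, 0.777]
ft_force: [0.4, 2.5, 2.0]
gripper_width: -0.0001
[-5.1  0.6  0. ] [ 0. -0. -0.]
[-12.4   3.9   0. ] [ 0. -0. -0.]
[-19.3   7.9   0. ] [ 0. -0. -0.]
[-25.9  12.5   0. ] [ 0. -0. -0.]
[-31.9  17.8   0. ] [ 0. -0. -0.]
```

```bash
python3 -m handwheel '[[-5,1,0,0,0,0,1],[-9,2,0,0,0,0,1],[-12,4,0,0,0,0,1],[-16,6,0,0,0,0,1],[-20,8,0,0,0,0,1],[-24,11,0,0,0,0,1],[-28,14,0,0,0,0,1],[-31,17,0,0,0,0,1]]'; python3 -m handwheel '[[6,0,0,0,0,0,1],[12,0,0,0,0,0,1],[15,0,-20,0,0,0,1],[15,0,-60,0,0,0,1],[15,0,-100,0,0,0,1],[15,0,-100,0,0,0,1]]'; python3 -c "
from h import *
s=snap('side')
cv2.imwrite('pics/a5.png',cv2.resize(s['frame'][120:300,200:440],(800,600),interpolation=2))
q=ctrl.sense(); print(S(q['position']))
rows((W(-195,0,200),.122),(W(-195,0,97),.122),(W(-165,0,97),.122))
"
```

```text
t: 7.38
position: [0.5423, 0.0958, 0.1059]
eef_rot: [-3.141, 0.0, 0.777]
ft_force: [0.7, 3.7, -0.6]
gripper_width: 0.0002
t: 8.12
position: [0.555, 0.1074, 0.2088]
eef_rot: [3.139, -0.004, 0.777]
ft_force: [0.2, 0.4, -0.2]
gripper_width: 0.0002
[-109.68226871  103.56478957]
[-130.8   30.2    6.9] [ 0.001 -0.002  0.655]
[-131.    30.   109.9] [ 0.001 -0.002  0.655]
[-107.2   48.3  110. ] [ 0.001 -0.002  0.655]
```

View pics/a5.png

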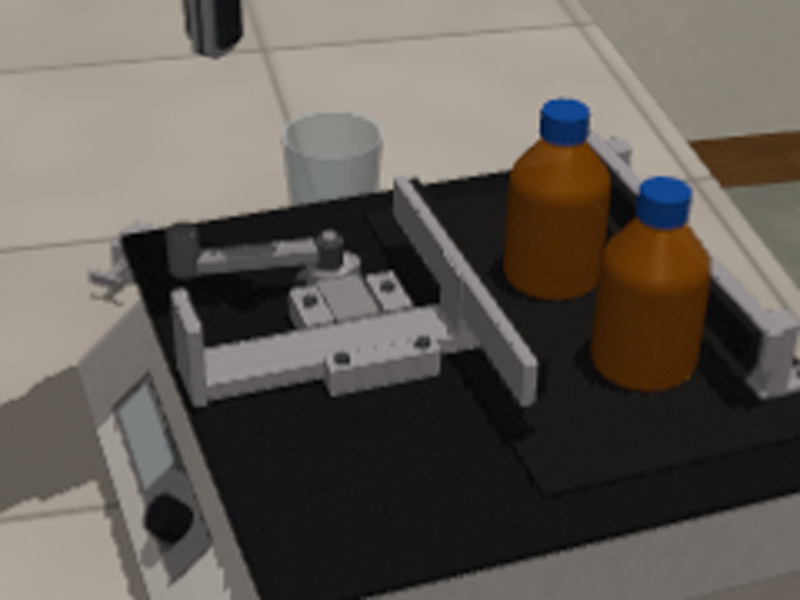

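The lever now points to the front with its knob at crop (183,245), so the cam is released. Bottles and bar have not moved. Next I go in front of the push plate.

```bash
python3 -c "
from h import *
s=snap('side'); k=S(plane(s,[[200+183/3.333,120+228/3.333]],.152)[0]);print(k,np.degrees(np.arctan2(k[1]-70,k[0]+58))-80)"
python3 -m handwheel '[[-40,10,7,0,0,0.15,1],[-80,20,7,0,0,0.3,1],[-110,25,7,0,0,0.45,1],[-131,30,7,0,0,0.6,1],[-131,30,7,0,0,0.655,1],[-131,30,50,0,0,0.655,1],[-131,30,90,0,0,0.655,1],[-131,30,110,0,0,0.655,1]]'
python3 -m handwheel '[[0,0,0,0,0,0,1],[0,0,0,0,0,0,1]]'
python3 -c "
from h import *
s=snap('side');q=ctrl.sense(); print(S(q['position']))
cv2.imwrite('pics/a6.png',cv2.resize(s['frame'][120:300,200:440],(800,600),interpolation=2))
rows((W(-166,0,97),.122))"
```

```text
[-137.2039984    78.53957237] 93.84628705842209
t: 9.22
position: [0.479, -0.0066, 0.0931]
eef_rot: [-3.141, 0.005, 0.122]
ft_force: [-0.2, -0.1, -0.3]
gripper_width: -0.0001
t: 9.48
position: [0.4808, -0.0064, 0.096]
eef_rot: [3.142, 0.001, 0.122]
ft_force: [0.4, 0.1, 1.5]
gripper_width: -0.0001
[-1.95882112e+02 -1.08354280e-01]
[29.9 -0.1 -0.5] [ 0. -0. -0.]
```

View pics/a6.png

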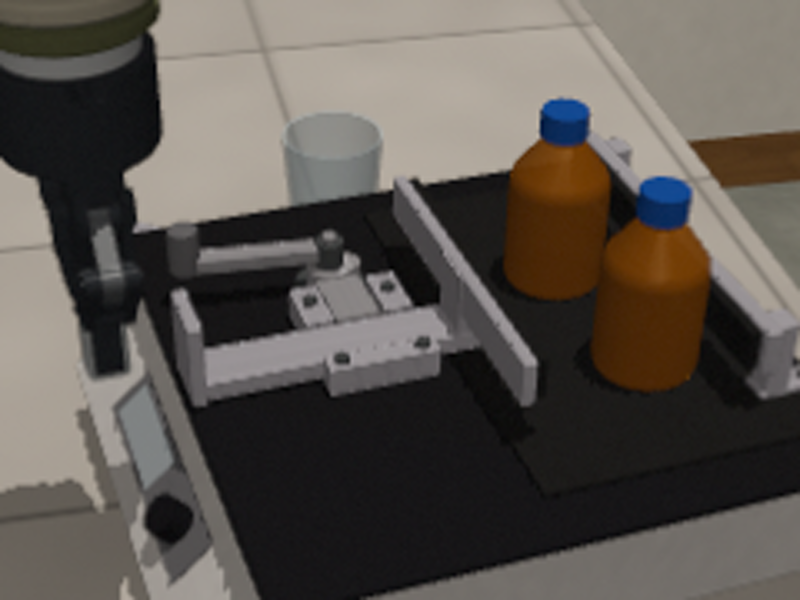

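The fingers stand in front of the plate (tips at crop (107,372)), and the cam measures about 94° = 1.64 rad. Now a slow push.

```bash
python3 -m handwheel '[[12,0,0,0,0,0,1],[22,0,0,0,0,0,1],[27,0,0,0,0,0,1],[31,0,0,0,0,0,1],[35,0,0,0,0,0,1],[39,0,0,0,0,0,1],[43,0,0,0,0,0,1],[46,0,0,0,0,0,1]]'; python3 -m handwheel '[[2,0,0,0,0,0,1],[4,0,0,0,0,0,1],[6,0,0,0,0,0,1],[8,0,0,0,0,0,1],[10,0,0,0,0,0,1],[12,0,0,0,0,0,1],[14,0,0,0,0,0,1],[16,0,0,0,0,0,1]]';python3 -c "
from h import *
s=snap('top','t7.png');q=ctrl.sense(); print(S(q['position']),q['ft_force'])
s=snap('side');cv2.imwrite('pics/a7.png',cv2.resize(s['frame'][120:300,200:440],(800,600),interpolation=2))"
```

```text
t: 10.52
position: [0.5267, -0.0009, 0.0959]
eef_rot: [-3.142, 0.0, 0.122]
ft_force: [-2.9, 0.5, 0.4]
gripper_width: -0.0001
t: 11.52
position: [0.5423, 0.0011, 0.0959]
eef_rot: [-3.142, 0.0, 0.122]
ft_force: [-3.6, 0.0, 0.7]
gripper_width: -0.0003
[-134.09047909   -0.13498134] [-2.69728186  0.01680175 -0.26238398]
```

View pics/a7.png

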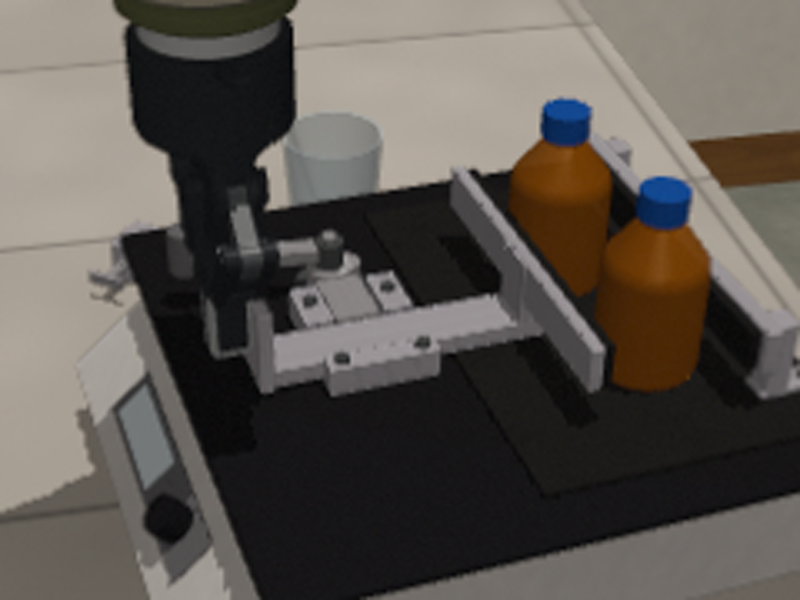

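The bar has reached the left bottle, and both bottles stand. I'll go on in small steps and watch the force.

```bash
python3 -m handwheel '[[1,0,0,0,0,0,1],[2,0,0,0,0,0,1],[3,0,0,0,0,0,1],[4,0,0,0,0,0,1],[5,0,0,0,0,0,1],[6,0,0,0,0,0,1],[7,0,0,0,0,0,1],[8,0,0,0,0,0,1]]'; python3 -m handwheel '[[1,0,0,0,0,0,1],[1,0,0,0,0,0,1],[2,0,0,0,0,0,1],[2,0,0,0,0,0,1]]'; python3 -c "
from h import *
q=ctrl.sense(); print(S(q['position']),q['ft_force'])"
```

```text
t: 12.62
position: [0.5503, 0.002, 0.0959]
eef_rot: [-3.142, 0.0, 0.122]
ft_force: [-4.0, 0.4, -0.0]
gripper_width: 0.0004
t: 13.12
position: [0.5524, 0.0023, 0.0959]
eef_rot: [-3.142, -0.0, 0.122]
ft_force: [-3.2, 0.2, -0.9]
gripper_width: -0.0
[-1.24030356e+02 -9.94114823e-02] [-3.1669613   0.17544611 -0.94764269]
```

```bash
python3 -m handwheel '[[0.5,0,0,0,0,0,1],[1,0,0,0,0,0,1],[1.5,0,0,0,0,0,1],[1.5,0,0,0,0,0,1]]'; python3 -m handwheel '[[0.5,0,0,0,0,0,1],[1,0,0,0,0,0,1],[1,0,0,0,0,0,1]]'; python3 -c "
from h import *
q=ctrl.sense(); print(S(q['position']),q['ft_force'])
s=snap('side');C=cloud(s);p=proj(s,[W(-110,0,156),W(49,0,155),W(105,0,155)]);print(p)"
```

```text
t: 13.62
position: [0.5533, 0.0024, 0.0959]
eef_rot: [3.142, 0.001, 0.122]
ft_force: [-5.5, 0.2, 1.0]
gripper_width: 0.0001
t: 14.0
position: [0.5543, 0.0025, 0.0959]
eef_rot: [3.142, 0.001, 0.122]
ft_force: [-6.1, 1.1, 0.8]
gripper_width: -0.0002
[-1.22134582e+02 -1.03450147e-01] [-6.1105016   1.05700346  0.75737757]
[[281.38784953 207.11023301]
 [368.47406524 191.81110158]
 [396.88549436 186.69147745]]
```

```bash
for i in 1 2; do python3 -m handwheel '[[0.5,0,0,0,0,0,1],[1,0,0,0,0,0,1],[1,0,0,0,0,0,1]]' | sed -n '2p;4p'; done
```

```text
position: [0.5548, 0.0026, 0.0959]
ft_force: [-7.3, 0.8, 2.2]
position: [0.5548, 0.0026, 0.0959]
ft_force: [-9.9, 0.8, 4.6]
```

The fingers have stopped while the force rises, as they should when both bottles are snug. A look at both views to confirm.

```bash
python3 -m handwheel '[[1,0,0,0,0,0,1],[1,0,0,0,0,0,1]]' | sed -n '2p;4p'; python3 -c "
from h import *
s=snap('side');a=cv2.resize(s['frame'][140:250,230:430],(800,440),interpolation=2)
cv2.imwrite('pics/a8.png',a)
s=snap('top');im=s['frame'].astype(int)
b=((im[...,0]>150)&(im[...,1]<110)&(im[...,2]<90)).astype(np.uint8)
n,l,st,ce=cv2.connectedComponentsWithStats(b)
for i in range(1,n):
    if st[i,4]>40: print('cap',S(plane(s,[ce[i]],.213)[0]))
q=ctrl.sense();print(S(q['position']),q['ft_force'])"
```

```text
position: [0.5548, 0.0026, 0.0959]
ft_force: [-11.9, 0.6, 8.2]
cap [ 82.61634958 -54.280091  ]
cap [79.71928839 38.61164411]
cap [-104.43063608 -241.8526329 ]
[-1.21589643e+02 -1.05365248e-01] [-12.54639056  -0.06350008   7.82440456]
```

View pics/a8.png

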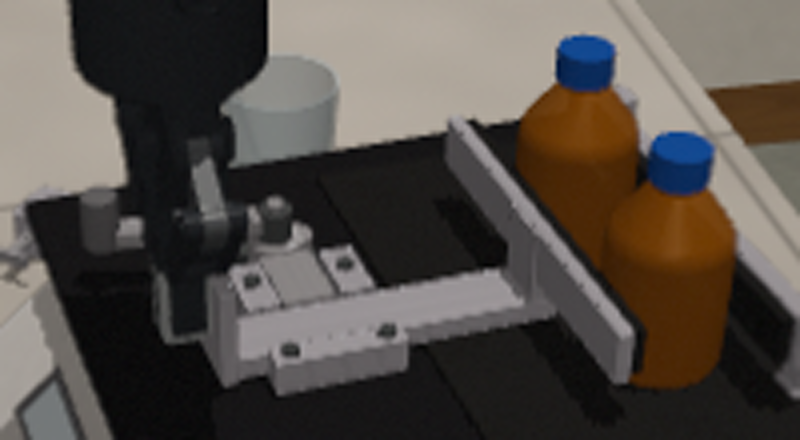

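The bar is stopped against both bottles, which stand upright (caps at crop (585,62) and (680,160)). The cap centroids differ by 3 mm, so I'll check once with depth on the cap tops.

```bash
python3 -c "
from h import *
s=snap('top');C=cloud(s);im=s['frame'].astype(int)
b=((im[...,0]>im[...,2]+60)&(C[...,2]>.206)&(C[...,2]<.225))
n,l,st,ce=cv2.connectedComponentsWithStats(b.astype(np.uint8))
for i in range(1,n):
    if st[i,4]>40:
        P=np.array([S(p) for p in C[l==i]]); print(st[i],np.median(C[l==i][:,2]),P.min(0),P.max(0),(P.min(0)+P.max(0))/2)
"
```

```text
[314 144  18  17 234] 0.2133986027765919 [ 64.83754639 -66.9149867 ] [ 89.86688955 -42.08617407] [ 77.35221797 -54.50058039]
[252 150  17  17 236] 0.21340729555338045 [64.67408765 24.91085984] [89.24712932 48.84420562] [76.96060849 36.87753273]
```

Both bottles measure x = 77 mm, which is exactly snug (105 − 28). I'll back off, rise, and go to the knob's front-right side.

```bash
python3 -m handwheel '[[-4,0,0,0,0,0,1],[-14,0,0,0,0,0,1],[-34,0,0,0,0,0,1],[-40,0,-30,0,0,0,1],[-40,0,-80,0,0,0,1],[-40,0,-80,0,0,0,1]]'; python3 -c "
from h import *
u=np.array([.793,.609]);k=np.array([-137.2,78.5]);p=k-36*u
rows((W(*p,175),.777),(W(*p,106),.777))"
```

```text
t: 15.95
position: [0.5205, -0.0019, 0.1794]
eef_rot: [3.141, -0.008, 0.121]
ft_force: [-0.3, 0.0, -0.8]
gripper_width: 0.0002
[ -9.6 -56.9   4.3] [ 0.003 -0.007 -0.656]
[-10.2 -57.   73.3] [ 0.003 -0.007 -0.656]
```

```bash
python3 -m handwheel '[[-3,-20,0,0,0,-0.16,1],[-6,-40,0,0,0,-0.32,1],[-10,-57,4,0,0,-0.48,1],[-10,-57,4,0,0,-0.656,1],[-10,-57,40,0,0,-0.656,1],[-10,-57,70,0,0,-0.656,1],[-10,-57,73,0,0,-0.656,1],[-10,-57,73,0,0,-0.656,1]]'; python3 -c "
from h import *
q=ctrl.sense();print(S(q['position']))
s=snap('side');a=cv2.resize(s['frame'][140:250,230:430],(800,440),interpolation=2)
cv2.imwrite('pics/a9.png',a)
arc([1.64,1.5,1.4,1.3,1.2,1.1,1,.9,.8,.7,.6,.5,.4,.3,.2,.1,0],-18,106)"
```

```text
t: 16.95
position: [0.5014, 0.0536, 0.1032]
eef_rot: [-3.141, -0.0, 0.778]
ft_force: [-0.2, 0.4, 0.3]
gripper_width: 0.0004
[-168.45246782   57.06208622]
[19.3  1.7 -2.4] [ 0.    -0.001  0.001]
[27.5 -5.8 -2.4] [ 0.    -0.001  0.001]
[ 34.1 -10.5  -2.4] [ 0.    -0.001  0.001]
[ 41.  -14.5  -2.3] [ 0.    -0.001  0.001]
[ 48.3 -17.7  -2.3] [ 0.    -0.001  0.001]
[ 55.9 -20.2  -2.3] [ 0.    -0.001  0.001]
[ 63.7 -22.   -2.3] [ 0.    -0.001  0.001]
[ 71.6 -22.9  -2.3] [ 0.    -0.001  0.001]
[ 79.6 -23.1  -2.3] [ 0.    -0.001  0.001]
[ 87.6 -22.4  -2.3] [ 0.    -0.001  0.001]
[ 95.5 -21.   -2.3] [ 0.    -0.001  0.001]
[103.2 -18.8  -2.3] [ 0.    -0.001  0.001]
[110.6 -15.8  -2.3] [ 0.    -0.001  0.001]
[117.7 -12.1  -2.3] [ 0.    -0.001  0.001]
[124.4  -7.7  -2.3] [ 0.    -0.001  0.001]
[130.6  -2.7  -2.3] [ 0.    -0.001  0.001]
[136.3   2.9  -2.3] [ 0.    -0.001  0.001]
```

View pics/a9.png

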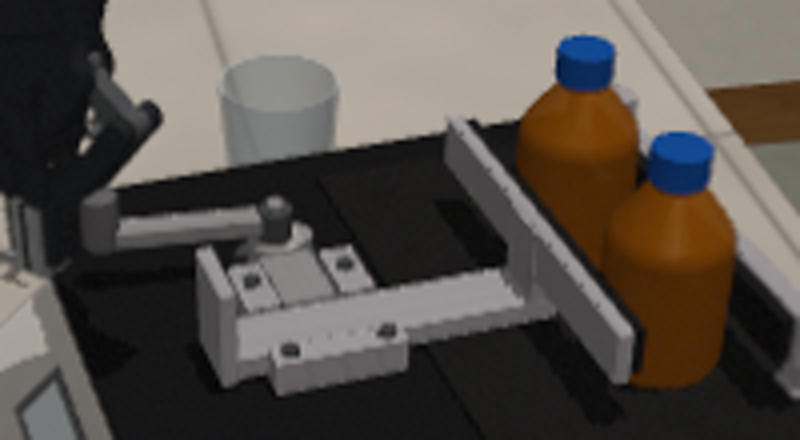

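The bar held its place, and the fingers are beside the knob (crop (100,222)). Turning the lever home.

```bash
python3 -m handwheel '[[10,1,-2,0,0,0,1],[19,1,-2,0,0,0,1],[27,-6,-2,0,0,0,1],[34,-10,-2,0,0,0,1],[41,-14,-2,0,0,0,1],[48,-18,-2,0,0,0,1],[56,-20,-2,0,0,0,1],[64,-22,-2,0,0,0,1]]';  python3 -c "
from h import *
q=ctrl.sense();print(S(q['position']))
arc([.9,.8,.7,.6,.5,.4,.3,.2,.1,0,-.1],-18,106)"
```

```text
t: 18.0
position: [0.5297, 0.1146, 0.1047]
eef_rot: [-3.14, 0.003, 0.779]
ft_force: [-5.6, -0.5, -0.4]
gripper_width: -0.0004
[-132.8576528   114.11094098]
[ 8.9  0.8 -1.4] [-0.002  0.003  0.002]
[16.9  0.6 -1.4] [-0.002  0.003  0.002]
[24.8  1.3 -1.4] [-0.002  0.003  0.002]
[32.7  2.7 -1.4] [-0.002  0.003  0.002]
[40.4  5.  -1.4] [-0.002  0.003  0.002]
[47.8  7.9 -1.5] [-0.002  0.003  0.002]
[54.9 11.6 -1.5] [-0.002  0.003  0.002]
[61.6 16.  -1.5] [-0.002  0.003  0.002]
[67.8 21.1 -1.5] [-0.002  0.003  0.002]
[73.5 26.7 -1.6] [-0.002  0.003  0.002]
[78.5 32.9 -1.6] [-0.002  0.003  0.002]
```

```bash
python3 -m handwheel '[[8,1,-1,0,0,0,1],[16,1,-1,0,0,0,1],[24,1,-1,0,0,0,1],[32,3,-1,0,0,0,1],[40,5,-1,0,0,0,1],[48,8,-1,0,0,0,1],[52,10,-1,0,0,0,1],[55,12,-1,0,0,0,1]]';  python3 -c "
from h import *
q=ctrl.sense();print(S(q['position']),q['ft_force'])
arc([.3,.2,.1,0,-.1],-18,106)"
```

```text
t: 19.0
position: [0.5777, 0.1436, 0.1056]
eef_rot: [-3.14, 0.003, 0.778]
ft_force: [-10.4, -1.9, 2.3]
gripper_width: -0.0004
[-81.72080252 137.10466374] [-10.36878913  -1.87026963   2.30021428]
[ 0.3 -1.4 -0.4] [-0.001  0.003  0.001]
[ 7.   3.  -0.5] [-0.001  0.003  0.001]
[13.2  8.  -0.5] [-0.001  0.003  0.001]
[18.9 13.7 -0.5] [-0.001  0.003  0.001]
[24.  19.8 -0.5] [-0.001  0.003  0.001]
```

```bash
python3 -m handwheel '[[4,0,0,0,0,0,1],[7,3,0,0,0,0,1],[10,5,0,0,0,0,1],[13,8,0,0,0,0,1],[16,10,0,0,0,0,1],[18,12,0,0,0,0,1]]';  python3 -m handwheel '[[1,1,0,0,0,0,1],[2,2,0,0,0,0,1],[2,2,0,0,0,0,1]]'; python3 -c "
from h import *
q=ctrl.sense();print(S(q['position']),q['ft_force'])
s=snap('side');a=cv2.resize(s['frame'][140:250,230:430],(800,440),interpolation=2)
cv2.imwrite('pics/a10.png',a)
arc([.1,0,-.1],-18,106)"
```

```text
t: 19.75
position: [0.5976, 0.147, 0.1053]
eef_rot: [-3.139, 0.006, 0.778]
ft_force: [-17.6, -2.8, 6.4]
gripper_width: -0.0
t: 20.12
position: [0.5982, 0.1462, 0.1049]
eef_rot: [-3.138, 0.01, 0.778]
ft_force: [-17.7, -4.8, 5.6]
gripper_width: 0.0002
[-61.02129737 137.18336936] [-17.69871954  -4.80294595   5.56675379]
[-3.2 -4.5 -1.1] [-0.003  0.01   0.001]
[ 2.5  1.1 -1.2] [-0.003  0.01   0.001]
[ 7.6  7.3 -1.3] [-0.003  0.01   0.001]
```

View pics/a10.png

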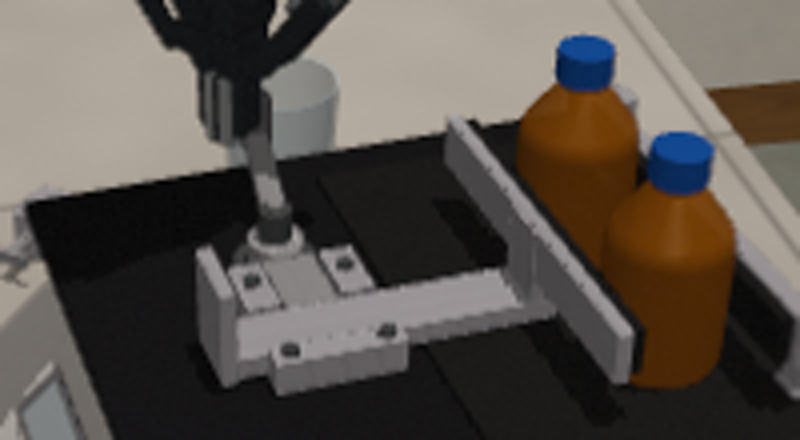

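The lever is close to home. I'll press a little further to find out whether it is against the stop.

```bash
python3 -m handwheel '[[1,1,0,0,0,0,1],[2.5,2,0,0,0,0,1],[2.5,2,0,0,0,0,1]]' | sed -n '2p;4p';  python3 -m handwheel '[[-3,-3,0,0,0,0,1],[-8,-6,0,0,0,0,1],[-18,-13,0,0,0,0,1],[-25,-19,-20,0,0,0,1],[-25,-19,-80,0,0,0,1],[-25,-19,-130,0,0,0,1],[-25,-19,-130,0,0,0,1]]'; python3 -m handwheel '[[-60,60,0,0,0,0,1],[-120,120,0,0,0,0,1],[-120,120,0,0,0,0,1],[-120,120,0,0,0,0,1]]'; python3 -c "
from h import *
s=snap('top','t11.png');C=cloud(s)
m=(C[...,2]>.147)&(C[...,2]<.158)
X=S(C[0,0]);P=np.array([np.r_[S(p),p[2]] for p in C[m]])
k=P[(P[:,1]>115)&(P[:,1]<170)&(P[:,0]<20)&(P[:,0]>-100)]; print('knob',len(k),k.min(0),k.max(0))
k=(k.min(0)+k.max(0))/2; print(np.degrees(np.arctan2(k[1]-70,k[0]+58)))
r=P[(abs(P[:,1])<19)&(P[:,0]<-90)]; print('plate',r.min(0),r.max(0))
"
```

```text
position: [0.5987, 0.1459, 0.1045]
ft_force: [-24.6, -5.9, 10.6]
t: 21.42
position: [0.5773, 0.1459, 0.2419]
eef_rot: [3.137, -0.009, 0.778]
ft_force: [-0.2, 0.1, -0.6]
gripper_width: 0.0001
t: 21.92
position: [0.5733, -0.0297, 0.236]
eef_rot: [3.14, 0.001, 0.772]
ft_force: [-1.0, 0.4, 0.6]
gripper_width: -0.0001
knob 104 [-54.03504696 140.40369159   0.14765724] [-3.67052269e+01  1.56947584e+02  1.55689793e-01]
80.88007206547498Traceback (most recent call last):
  File "<string>", line 8, in <module>
    r=P[(abs(P[:,1])<19)&(P[:,0]<-90)]; print('plate',r.min(0),r.max(0))
                                                      ~~~~~^^^
    return umr_minimum(a, axis, None, out, keepdims, initial, where)
ValueError: zero-size array to reduction operation minimum which has no identity
```

View pics/t11.png

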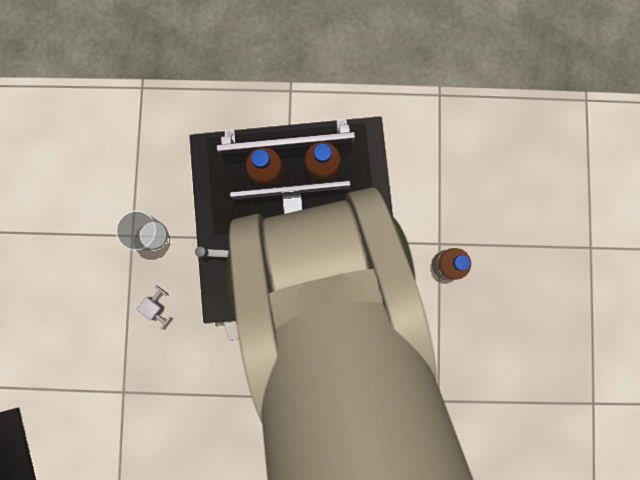

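The knob is back at its starting pixel (201,253). It measures 80.9° (home is 80°), and the last press gave 25 N with no motion. The beaker, boss head and spare bottle have not moved. One last numeric check, then I hand in.

```bash
python3 -c "
from h import *
s=snap('top');C=cloud(s);im=s['frame'].astype(int)
b=((im[...,0]>im[...,2]+60)&(C[...,2]>.206)&(C[...,2]<.225))
n,l,st,ce=cv2.connectedComponentsWithStats(b.astype(np.uint8))
for i in range(1,n):
    if st[i,4]>40:
        P=np.array([S(p) for p in C[l==i]]); print('cap',(P.min(0)+P.max(0))/2)
m=(C[...,2]>.147)&(C[...,2]<.16);P=np.array([S(p) for p in C[m]])
r=P[(abs(P[:,1])<90)&(P[:,0]>10)&(P[:,0]<60)];print('bar x',np.percentile(r[:,0],[2,98]))
q=ctrl.sense();print(q['t'],abs(q['qd']).max(),q['ft_force'])
print(ctrl.job_done())
"
```

```text
cap [ 77.19316642 -54.07882604]
cap [77.16844433 36.97718748]
bar x [35.13257576 54.70816783]
22.025 0.02839655594966709 [-1.0440217   0.79198899  0.18767931]
the job is handed in; nothing more can be done
None
```

I turned the cam lever to the front, pushed the clamp bar to the rear until both bottles were snug, and turned the lever home to lock it. I handed the job in at 22.0 s; no verdict was reported.

**What the last checks showed:**
- **Release:** the lever measured about 1.64 rad before I pushed the bar, well past the 1.1 rad needed.
- **Clamping:** the bar stopped moving while the push rose to about 12 N. Both bottle axes then measured x = 77 mm, which is 105 − 28, so they were snug. They measured the same after locking.
- **Locking:** the lever measured 80.9° (home is 80°), and a final press to about 25 N hardly moved it.
- **Surroundings:** the beaker, boss head and spare bottle look unmoved, both bottles stand, and the arm is clear of everything.

**What disagreed or failed:**
- **Finger height:** the cameras put the fingertips about 32 mm higher than the reported TCP height. I set heights by the cameras.
- **Cap positions:** a first estimate from colour put the two caps 3 mm apart along the push. The depth reading put them within half a millimetre.
- **Push plate:** the arm hid the plate in the last top view, so I could not measure it directly. The readings taken as the clamp bar's top spanned x = 35 to 55 mm, a loose fit to the bar face expected at 49 mm, so they are only rough confirmation.

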